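Free the punched strip: open the clamp, unlatch and hold up the leaf

ROBOT

A 6-joint arm with a two-finger parallel gripper is mounted at the origin on the work surface. World frame = base frame: x ahead of the robot, y to its left, z up, the work surface at z = 0. Lengths are in m, angles in degrees, forces in N, time in s.
With the tool pointing down it reaches from about 0.25 to 0.725 m from the base axis. Payload 9.7 kg.
Tool frame: the origin (TCP) lies on the centre line of the jaws, within the pads' length; the fingertips stand 22 mm ahead of it and the grasp point (between the pads) lies 3 mm ahead of it; z points along the fingers, y is the direction in which the jaws open and shut (so a half turn about z gives the same grasp; the last joint's range is limited). The gripper opens to 85 mm and grips with 20 to 120 N. Pads are 22 mm wide; open, the fingers measure 114 mm over their backs; the gripper's body (76 mm by 85 mm) begins 54 mm behind the grasp point. The pads swing forward as they close: fully open they stand 13 mm farther back than shut.
Start: joints at [65.776, 4.979, 10.078, 95.1, 0, 90], TCP at [0.226, 0.502, 0.253] pointing down, gripper open.
Joint ranges: [-179.16, 179.16], [-48.56, 103.87], [-65.8, 70.77], [-126.05, 130.52], [-82.76, 87.17], [-180, 180]. Speed limits (degrees/s): [127.2, 127.2, 147.25, 180, 180, 180].

INTERFACE

Orientations are given as [roll, pitch, yaw] about the fixed x, y, z axes, in that order (R = Rz(yaw) Ry(pitch) Rx(roll)).
In Python, from workcell import get_obs, camera, camera_params, job_done gives the robot as it stands.
- The arm moves only by the tool servo_tool, never from a script. Its argument "steps" is a list of rows, each an object of numbers: "x", "y", "z": the shift along the world's x, y, z in mm; "yaw": the turn about the world's z in degrees. A call has 1 to 12 rows; each row is the pose to reach, as a shift and turn from the pose measured when the call began; what a row does not reach only later rows make up. A row lasts 1/8 s, in which the tool goes at most 62.5 mm and 10.7 degrees, less where a joint would pass 70% of its speed; a pose out of reach is approached as far as the arm can. A call with a gripper value outside its range is refused whole. "grip" is the finger opening in mm, from 0 to 85.4, set as the call begins (left out, the last holds). The fingers move at their own pace and stop on an object; "grip_force" is the grip in N (left out, the last holds). Time passes only in rows, so rows that repeat a pose let the fingers close. It gives the time, the measured TCP pose, the force and the opening at its end, in the units of the state.
- get_obs(): the state, without advancing time (a new reading comes with each control period).
- camera(name): name is "scene" or "top"; returns (picture, depth): 480x640x3 uint8, red, green, blue; 480x640 float32, m along the optical axis (not along the pixel's ray), 0 where there is no reading.
- camera_params(name): a dict with "intrinsics" (3x3 intrinsics, pixels), "D" ([k1, k2, p1, p2, k3] as OpenCV has them; the pictures are not rectified), "rvec" (rotation vector, rad) and "tvec" (3), from world to camera coordinates, as OpenCV has them. Camera axes: x right, y down, z forward; pixel columns grow to the right and rows downward; lengths in m; the calibration is good to about 2 mm. A picture is of the moment at which its call begins. camera_params takes no time and is no camera call.
- job_done(): hands the job in, once; it reports no verdict.
The state is a dict: "time": time; "q": joint angles; "qd": joint speeds; "joint_efforts": joint torques, N m; "ee_pos": TCP position; "tcp_rot": TCP orientation; "wrist_force": force on the tool from outside, world axes, zero at the start; "torque": the same for the moment, N m; "opening": finger opening in m.
Only numpy, scipy, OpenCV 4.12 (cv2) and the standard library are available. Lean on these libraries where they do the work, as an engineer would, in place of code of your own. Each camera call takes 0.05 s, during which the arm holds its last target.

TASK

The brass strip in the hinged-leaf punching jig has been punched and is about to be drawn out by hand. First swing the toggle clamp's handle right back, so that its arm lifts well clear of the strip. Then take the ball knob of the spring latch on the leaf's free end, slide it sideways until the bolt is out of its keeper, lift the leaf by the knob and finish while still holding it there, steady, raised about 40 degrees: do not let go or put it down. Leave the strip lying in its guides and the tools on the bench where they are.

Things in the scene. Friction and masses are not known exactly. Their poses are not given: they have to be found in the camera images.
- jig: Punching jig fixed to the bench, 230 x 320 mm: steel die block under a hinged aluminium leaf, and along +y a feed block (top 50 mm above the bench) with the toggle clamp. Origin: on the bench under the strip's middle line, in the die. x: from leaf's free end to its hinge; y: along the strip towards the clamp; z up. The latch's keeper is a hook at x -80, y +41 to +64, its top 84.5 mm high.
- leaf: Aluminium leaf 12 mm thick, 76 wide, 165 from hinge to free end, with seven guide holes; 0.45 to 0.75 kg with its latch. Origin: on the hinge axis, which lies along the jig's y at jig x = +75 mm, 59.5 mm above the bench. Its own x points from free end to hinge, z out of its upper face; closed, its axes are parallel to the jig's.
- leaf_angle (a joint): Leaf angle (rad): 0 closed and level, grows as the free end rises, stop at 1.9. Let go below 1.2 it falls back; nothing props it. While the bolt is under the keeper the leaf lifts less than 0.03.
- latch: Spring latch on top of the leaf's free end: square bolt sliding along the leaf's y, upright 8 mm stem, black 25 mm ball knob. Origin: centre of the ball; closed at jig x -80, y 0, 110 mm above the bench; nothing within 60 mm of it stands above 86 mm. In the leaf's frame: x -155, y minus the slide, z +50.5 mm. The ball pivots between fingers that close along y while the leaf turns.
- latch_slide (a joint): Latch travel (m): 0 shot home by its spring, 0.016 fully drawn. Draw it towards the jig's -y, away from keeper and clamp. The bolt lies 9 mm under the keeper, so the leaf is free from 0.0095 on. Spring 5 N at 0, 12 N fully drawn.
- clamp: Upright-handle toggle clamp of steel plates on the feed block. Origin: underside of its base (50 mm above the bench), under its arm's pivot. The arm points to the clamp's -x (the jig's -y) over the strip; the handle opens towards the clamp's +x (the jig's +y). Starts closed; under 10 N at the grip takes it over centre, then it moves freely; past half way it falls open to its stop and stays.
- handle_grip (a point): Middle of the clamp handle's round black grip, 20 mm thick, 98 mm long. In the clamp's frame (x, z) it starts at (-24, 121) mm, the grip leaning 0.14 rad towards the arm, and goes on an arc of radius 104.5 mm about (-4, 17) mm to (+95, 50) mm fully open, y = 0 throughout; the handle turns 1.57 rad on the way.
- clamp_angle (a joint): Angle of the clamp's arm (rad): 0 clamped on the strip, 1.4 fully open, nearly upright. It stays near 0 for the first 0.25 rad of the handle's turn.
- strip: Loose brass strip 220 x 40 x 2 mm with punched holes, in low guides under the leaf, its long side along the jig's y, one end under the clamp's rubber tip. Origin: centre of its underside, 50 mm above the bench.
- hammer: Bystander: cross-pein hammer, wooden handle, 240 mm long, 100 mm over the head, lying to the robot's right. Origin: underside, near the middle of its length.
- punch: Bystander: doming punch 127 mm long, 16 mm thick, lying to the right. Origin: underside, near its middle.
- doming_block: Bystander: steel doming block 60 x 60 x 50 mm with round pits, to the left. Origin: centre of its underside.
- polish_tin: Bystander: round aluminium tin, 68 mm across, 45 mm high, to the left. Origin: centre of its underside.
Things that resemble listed ones, but are neither listed nor needed, are in the scene too. Of the things shaped like the strip, the brass one is meant.

How it is judged (in metres and radians):
On the way, in this order (a step that is already met when the one before it is completed fails the run):
1. the toggle clamp is swung back: its arm stands clear of the strip (value of joint clamp_angle above 1 rad), for 0.2 s.
2. the latch is drawn out of its keeper while the leaf is still down (value of joint latch_slide above 0.0085 m and value of joint leaf_angle below 0.08 rad), for 0.02 s.
At the end, for the whole second after the job is handed in: Through the last second: the leaf stands still between 0.5 and 0.95 rad (29 and 54 degrees), the fingers hold the latch (over 2 N on it) and the strip does not prop the leaf, the clamp's arm is open by more than 1.0 rad, and the strip lies within 12 mm of where it was (value of joint leaf_angle between 0.5 and 0.95 rad and contact force between the fingers and latch above 2 N and value of joint clamp_angle above 1 rad and distance of strip from where it was at the start of the episode below 0.012 m and velocity of joint leaf_angle between -0.1 and 0.1 rad/s and contact force between leaf and strip below 0.5 N); the arm keeps its last pose, push and grip.
It fails at once if a bystander is moved by more than 30 mm (distance of any of hammer, doming_block, polish_tin, punch from where it was at the start of the episode above 0.03 m).
It also fails if it takes over 54 s, if anything falls off the work surface, if the arm or the gripper's body presses on something with over 40 N, if the wrist force passes 120 N, or if a joint passes its speed limit or range.

## Working session

There is one attempt and no reset: what is moved stays moved. The work goes in short steps, Python scripts to look and compute and a tool call to move; the robot and the scene stay as the last step left them, time stands still between calls to the robot, and variables do not carry over. Pictures are saved under pics/ and viewed, and the job is handed in when it is done.

Besides the shell and the picture viewer there is one more tool, called after ">>>" in YAML: its name, and indented under it one key for each argument. servo_tool: Moves the arm, as the interface text tells. Its arguments: {"type":"object","properties":{"steps":{"type":"array"},"grip":{"type":"number"},"grip_force":{"type":"number"}},"required":["steps"]}

```bash
mkdir -p pics; ls
python3 - <<'E'
from workcell import *
import cv2,numpy as np
o=get_obs();print(o)
for n in("scene","top"):
    im,d=camera(n);np.savez(f"pics/{n}0.npz",im=im,d=d)
    cv2.imwrite(f"pics/{n}0.png",im[:,:,::-1]);print(n,camera_params(n))
E
```

```text
pics
{'time': 0.0, 'q': array([ 6.57752893e+01,  5.01339118e+00,  1.00354776e+01,  9.50986326e+01,
       -5.44855567e-04,  8.99991305e+01]), 'qd': array([ 0.00983993, -0.02712599,  0.04781174, -0.04710424,  0.08208476,
       -0.10698987]), 'joint_efforts': array([-1.87658741e-03, -5.20385563e+01,  4.64807546e+01,  1.57444639e-02,
       -1.74616929e-05, -2.83339624e-06]), 'ee_pos': array([0.22560077, 0.50139991, 0.25257022]), 'tcp_rot': array([-1.79923454e+02,  5.43693425e-04,  1.55776160e+02]), 'wrist_force': array([-0.45479672,  0.39408776, -1.80728262]), 'torque': array([ 0.02289723,  0.0320374 , -0.05311053]), 'opening': 0.08532843138587093}
scene {'intrinsics': array([[584.64624616,   0.        , 315.69792691],
       [  0.        , 584.64624616, 234.80854512],
       [  0.        ,   0.        ,   1.        ]]), 'D': array([-0.09834262,  0.        ,  0.        ,  0.        ,  0.        ]), 'rvec': array([ 1.92372421,  1.52146447, -0.65197536]), 'tvec': array([-0.15080643, -0.27063955,  1.92852987])}
top {'intrinsics': array([[497.73438076,   0.        , 316.61146877],
       [  0.        , 497.73438076, 245.83558111],
       [  0.        ,   0.        ,   1.        ]]), 'D': array([-0.08135526,  0.        ,  0.        ,  0.        ,  0.        ]), 'rvec': array([ 2.07404498, -2.15845262,  0.22017596]), 'tvec': array([0.03451219, 0.55551855, 1.2181363 ])}
```

View pics/scene0.png

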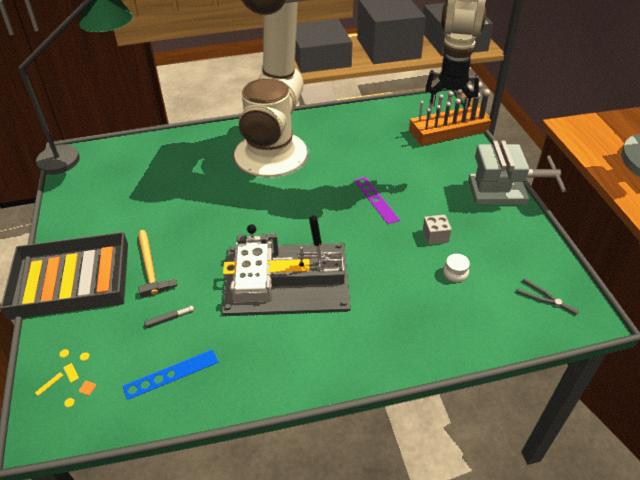

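View pics/top0.png

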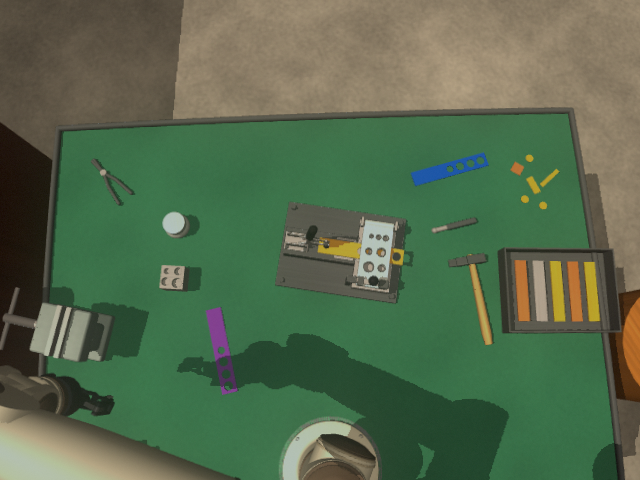

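```bash
cat > h.py <<'E'
import numpy as np,cv2
from workcell import *
def P(n):
    p=camera_params(n);R=cv2.Rodrigues(p["rvec"])[0];return p["intrinsics"],p["D"],R,p["tvec"],p["rvec"]
def ray(n,uv):
    K,D,R,t,_=P(n);a=cv2.undistortPoints(np.array([[uv]],float),K,D)[0,0]
    return -R.T@t, R.T@np.array([a[0],a[1],1.])
def onz(n,uv,z):
    c,d=ray(n,uv);return c+d*(z-c[2])/d[2]
def pt(n,uv,dep):
    c,d=ray(n,uv);return c+d*dep
def two(a,b):
    c1,d1=ray("scene",a);c2,d2=ray("top",b)
    s=np.linalg.lstsq(np.c_[d1,-d2],c2-c1,rcond=None)[0]
    p,q=c1+d1*s[0],c2+d2*s[1];return (p+q)/2,np.linalg.norm(p-q)
def proj(n,X):
    K,D,R,t,r=P(n);return cv2.projectPoints(np.atleast_2d(np.array(X,float)),r,t,K,D)[0][:,0]
def crop(n,im,box,s,name):
    x,y,w,h=box;cv2.imwrite(name,cv2.resize(im[y:y+h,x:x+w,::-1],None,fx=s,fy=s,interpolation=cv2.INTER_CUBIC))
E
python3 - <<'E'
from h import *
for n,b in(("scene",(210,205,150,112)),("top",(266,195,150,112))):
    f=np.load(f"pics/{n}0.npz");crop(n,f["im"],b,5,f"pics/{n}c.png")
E
```

```text
(no output)
```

View pics/scenec.png

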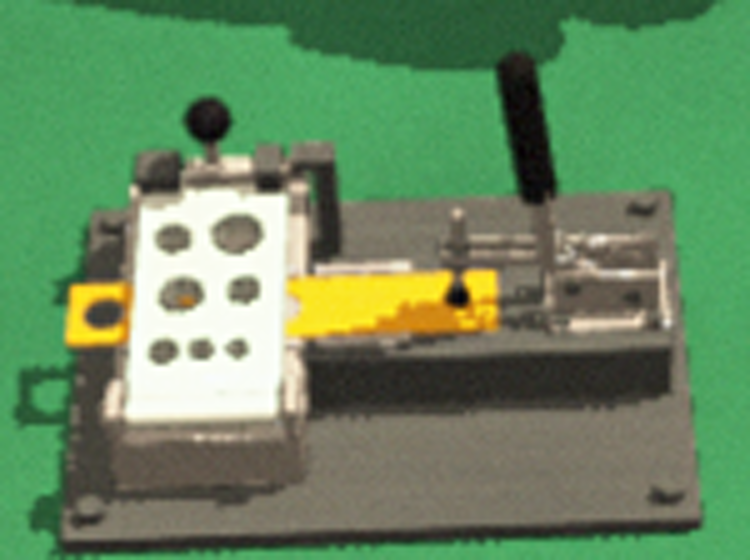

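View pics/topc.png

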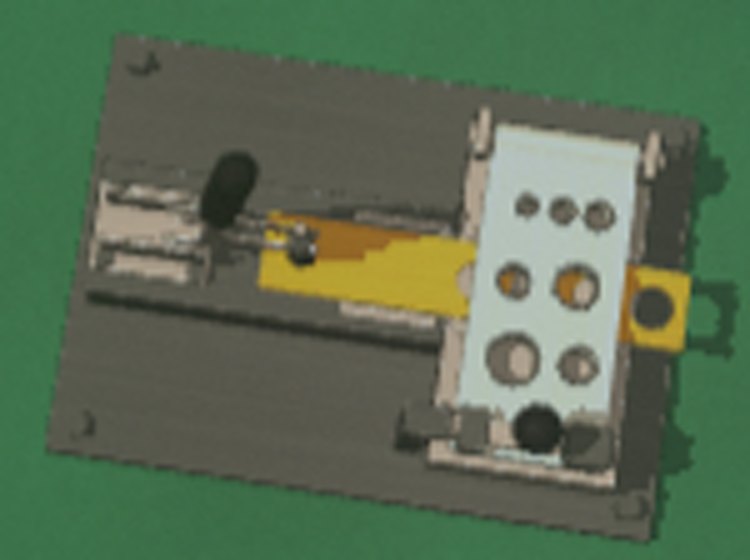

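Run:
```python
from h import *
k,e=two((251.6,228.8),(373.4,280.6));print("knob",k,e, onz("top",(373.4,280.6),.11),onz("scene",(251.6,228.8),.11))
g,e=two((315.4,231),(311.8,233));print("grip",g,e)
t,e2=two((313.4,218),(313.4,228.5));print("griptop",t,e2)
b,e3=two((317.6,244),(310,238));print("gripbot",b,e3)
T=lambda u,v:(266+u/5,195+v/5)
C=np.array([onz("top",T(*c),.012)for c in((118,35),(703,118),(652,540),(47,452))]);print(C.round(4))
for i in range(4):
    d=C[(i+1)%4]-C[i];print(np.linalg.norm(d),np.degrees(np.arctan2(d[1],d[0])))
f=np.load("pics/top0.npz");im=f["im"];hsv=cv2.cvtColor(im,cv2.COLOR_RGB2HSV)
m=cv2.inRange(hsv,(15,150,60),(32,255,255));m[:,:300]=0;m[:,420:]=0;m[:200]=0;m[300:]=0
pts=np.array([onz("top",(u,v),.052)for v,u in np.argwhere(m>0)])
print("strip",cv2.minAreaRect((pts[:,:2]*1000).astype(np.float32)))
for a in(.11,):
  pass
# jig pose guess from knob + angle
o=get_obs();print(o["time"])
```

```text
knob [ 0.45476133 -0.12053966  0.10645692] 0.0019841724668326864 [ 0.45416358 -0.12109905  0.11      ] [ 0.45872911 -0.1197969   0.11      ]
grip [0.56483469 0.02489343 0.16862914] 0.0031339188699944136
griptop [0.56481642 0.02079364 0.21274726] 0.0029521862078432525
gripbot [0.56362108 0.02990626 0.12105725] 0.0034361270474503997
[[ 0.6894  0.0801  0.012 ]
 [ 0.6307 -0.233   0.012 ]
 [ 0.4058 -0.1892  0.012 ]
 [ 0.4645  0.1237  0.012 ]]
0.31851497916177046 -100.61796347241253
0.22916680614270463 168.99572312589746
0.3184167009445882 79.37800747823331
0.22914377390768492 -10.979741211058432
strip ((540.1507568359375, -99.600830078125), (219.86630249023438, 39.46538162231445), 78.98216247558594)
0.1
```

The black ball knob on the stem is at top (373,281) / scene (252,229). The black round grip on the clamp's upright handle is at top (312,233) / scene (315,231). Possible lookalikes:
- The rubber tip and spindle of the clamp, top (326,244).
- The dark holes in the leaf.
- The blue strip at (450,170) and the purple strip at (220,350), neither of which is the brass one.

The two crops confirm the choice. The jig yaw is about -10.8°, and its x-offset agrees with the knob, strip and grip. I'll move to a point on the arm side of the handle, above it.

>>> servo_tool:
  steps:
    - {"x": 25, "y": -40, "z": 20, "yaw": 1}
    - {"x": 55, "y": -87, "z": 40, "yaw": 2}
    - {"x": 85, "y": -134, "z": 60, "yaw": 4}
    - {"x": 115, "y": -182, "z": 60, "yaw": 5}
    - {"x": 145, "y": -230, "z": 60, "yaw": 6}
    - {"x": 175, "y": -277, "z": 60, "yaw": 8}
    - {"x": 205, "y": -324, "z": 60, "yaw": 9}
    - {"x": 235, "y": -372, "z": 60, "yaw": 10}
    - {"x": 265, "y": -420, "z": 60, "yaw": 12}
    - {"x": 300, "y": -475, "z": 60, "yaw": 13}
    - {"x": 330, "y": -522, "z": 60, "yaw": 13.4}
    - {"x": 330, "y": -522, "z": 60, "yaw": 13.4}
  grip: 0
  grip_force: 40

```text
time: 1.6
ee_pos: [0.5568, -0.0237, 0.3108]
tcp_rot: [-179.9, -0.1, 168.9]
wrist_force: [-0.6, 0.4, -1.1]
opening: 0.0002
```

>>> servo_tool:
  steps:
    - {"z": -40}
    - {"z": -80}
    - {"z": -118}
    - {"z": -118}
    - {"z": -118}

```text
schema error: expected keys x, y, z, yaw
```

Run:
```python
from h import *
o=get_obs();print(o["time"],o["q"].round(1),o["ee_pos"],o["tcp_rot"])
for n,b in(("scene",(230,170,160,120)),("top",(236,165,160,120))):
    im,d=camera(n);crop(n,im,b,5,f"pics/{n}1.png")
```

```text
1.6 [-2.40e+00  8.00e+00  1.98e+01  1.02e+02 -1.00e-01  8.70e+00] [ 0.55681571 -0.02374162  0.31076284] [-1.79885355e+02 -1.46254547e-01  1.68928873e+02]
```

View pics/scene1.png

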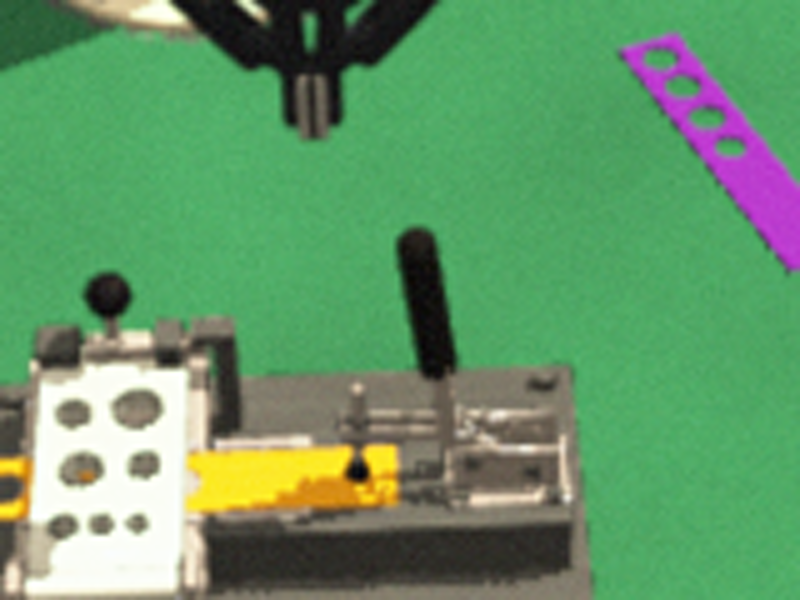

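View pics/top1.png

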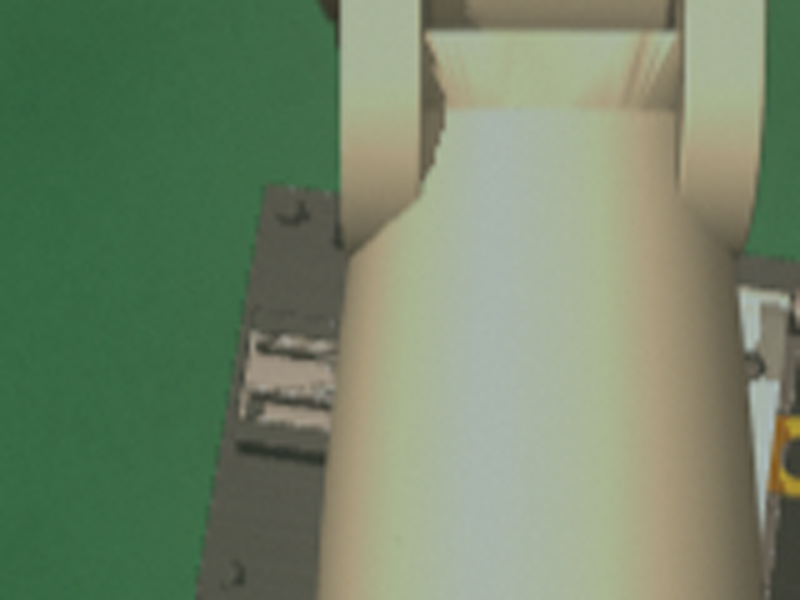

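The descent was refused because each row needs all four keys. The picture shows the shut fingers at scene crop (313,105), still above and to the arm side of the grip at (420,300). I'll repeat the descent.

>>> servo_tool:
  steps:
    - {"x": 0, "y": 0, "z": -40, "yaw": 0}
    - {"x": 0, "y": 0, "z": -80, "yaw": 0}
    - {"x": 0, "y": 0, "z": -118, "yaw": 0}
    - {"x": 0, "y": 0, "z": -118, "yaw": 0}
    - {"x": 0, "y": 0, "z": -118, "yaw": 0}

```text
time: 2.33
ee_pos: [0.5557, -0.0202, 0.196]
tcp_rot: [-180.0, 0.0, 169.2]
wrist_force: [-0.6, 0.0, 0.1]
opening: -0.0001
```

Run:
```python
from h import *
for n,b in(("scene",(230,170,160,120)),):
    im,d=camera(n);crop(n,im,b,5,f"pics/{n}2.png")
```

```text
(no output)
```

View pics/scene2.png

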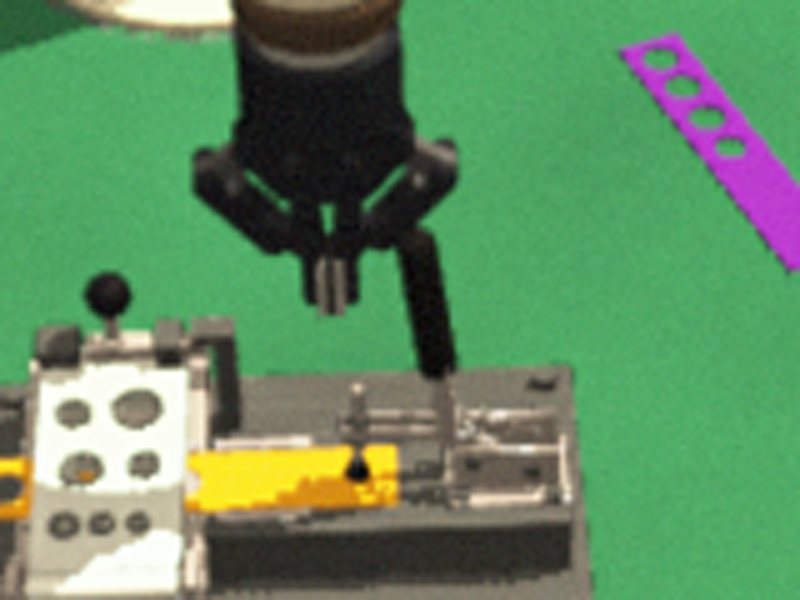

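The shut gripper's side knuckle, at crop (380,235), would meet the grip's top at (417,240) before the fingers do. I'll raise by 23 mm and push with the fingertips only.

>>> servo_tool:
  steps:
    - {"x": 0, "y": 0, "z": 22, "yaw": 0}
    - {"x": 0, "y": 0, "z": 22, "yaw": 0}
    - {"x": 1, "y": 7, "z": 22, "yaw": 0}
    - {"x": 3, "y": 14, "z": 22, "yaw": 0}
    - {"x": 4, "y": 21, "z": 22, "yaw": 0}
    - {"x": 5, "y": 28, "z": 22, "yaw": 0}
    - {"x": 7, "y": 35, "z": 21, "yaw": 0}
    - {"x": 8, "y": 42, "z": 20, "yaw": 0}
    - {"x": 9, "y": 49, "z": 18, "yaw": 0}
    - {"x": 11, "y": 56, "z": 16, "yaw": 0}
    - {"x": 12, "y": 63, "z": 14, "yaw": 0}
    - {"x": 13, "y": 70, "z": 12, "yaw": 0}

```text
time: 3.88
ee_pos: [0.5691, 0.0501, 0.2082]
tcp_rot: [-180.0, 0.1, 169.1]
wrist_force: [-0.1, 0.2, -0.1]
opening: 0.0001
```

Run:
```python
from h import *
for n,b in(("scene",(230,170,160,120)),):
    im,d=camera(n);crop(n,im,b,5,f"pics/{n}3.png")
```

```text
(no output)
```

View pics/scene3.png

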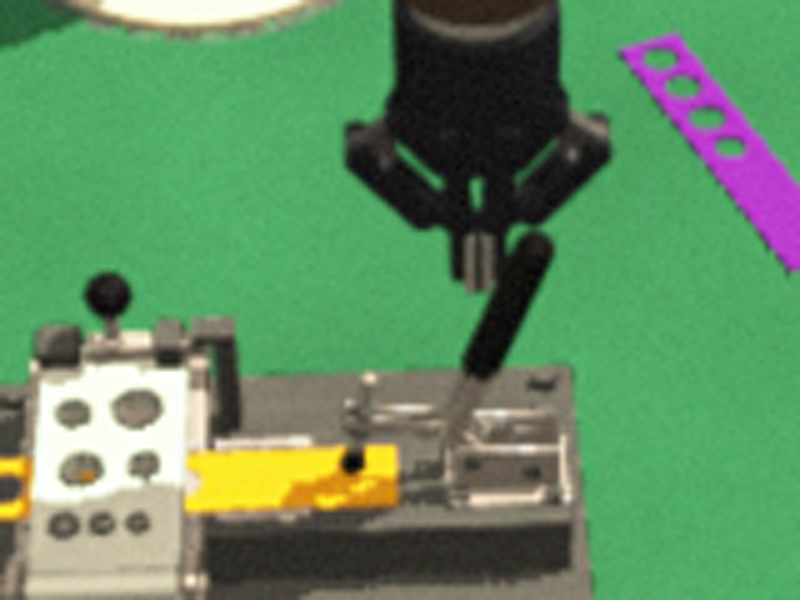

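The handle has swung to about 0.4 rad, past centre, and the arm is starting to lift. I'll carry on pushing.

>>> servo_tool:
  steps:
    - {"x": 2, "y": 8, "z": 0, "yaw": 0}
    - {"x": 3, "y": 16, "z": 0, "yaw": 0}
    - {"x": 5, "y": 24, "z": -1, "yaw": 0}
    - {"x": 6, "y": 32, "z": -2, "yaw": 0}
    - {"x": 8, "y": 40, "z": -4, "yaw": 0}
    - {"x": 9, "y": 48, "z": -6, "yaw": 0}
    - {"x": 11, "y": 56, "z": -8, "yaw": 0}
    - {"x": 12, "y": 64, "z": -10, "yaw": 0}
    - {"x": 14, "y": 72, "z": -10, "yaw": 0}
    - {"x": 15, "y": 80, "z": -10, "yaw": 0}
    - {"x": 15, "y": 80, "z": -10, "yaw": 0}

```text
time: 5.3
ee_pos: [0.5842, 0.1313, 0.1979]
tcp_rot: [-180.0, 0.1, 169.2]
wrist_force: [-0.8, 0.6, 0.0]
opening: 0.0001
```

Run:
```python
from h import *
for n,b in(("scene",(230,170,160,120)),):
    im,d=camera(n);crop(n,im,b,5,f"pics/{n}4.png")
```

```text
(no output)
```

View pics/scene4.png

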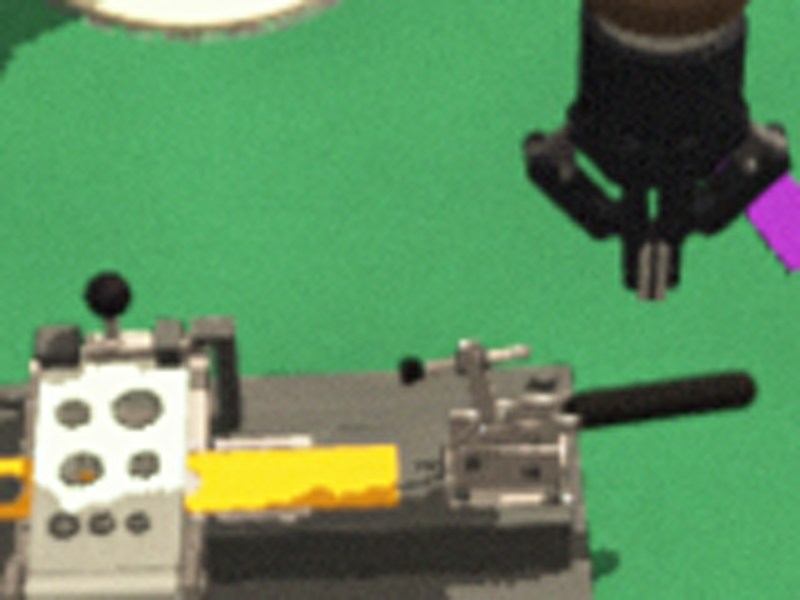

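The clamp is fully open: handle down at crop (660,400), arm upright at (480,380), brass strip at (300,480) unmoved. Next I'll go above the knob.

>>> servo_tool:
  steps:
    - {"x": 0, "y": -10, "z": 30, "yaw": 0}
    - {"x": -10, "y": -30, "z": 45, "yaw": 0}
    - {"x": -30, "y": -65, "z": 45, "yaw": 0}
    - {"x": -50, "y": -105, "z": 45, "yaw": 0}
    - {"x": -70, "y": -145, "z": 45, "yaw": 0}
    - {"x": -90, "y": -185, "z": 45, "yaw": 0}
    - {"x": -110, "y": -225, "z": 40, "yaw": 0}
    - {"x": -129, "y": -252, "z": 30, "yaw": 0}
    - {"x": -129, "y": -252, "z": 20, "yaw": 0}
    - {"x": -129, "y": -252, "z": 20, "yaw": 0}
  grip: 60

```text
time: 6.6
ee_pos: [0.4544, -0.1212, 0.2174]
tcp_rot: [-180.0, 0.0, 169.1]
wrist_force: [0.3, 0.2, -0.5]
opening: 0.0601
```

Run:
```python
from h import *
o=get_obs();print(o["ee_pos"],o["tcp_rot"])
for n,b in(("scene",(190,150,140,105)),):
    im,d=camera(n);crop(n,im,b,5,f"pics/{n}5.png")
p=o["ee_pos"];print(proj("scene",[p,[.455,-.1205,.11]]))
```

```text
[ 0.45443024 -0.12120279  0.2173905 ] [-1.79981314e+02  2.09993507e-02  1.69136187e+02]
[[246.8243654  196.49095979]
 [251.12062344 227.87534417]]
```

View pics/scene5.png

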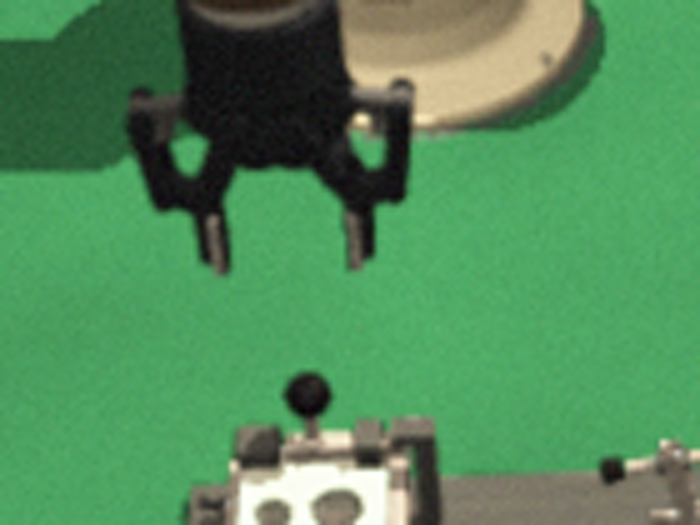

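The open fingers straddle the ball in y, with their midpoint above it, and the ball's pixel (251.4,229) matches the prediction. I'll descend.

>>> servo_tool:
  steps:
    - {"x": 0, "y": 1, "z": -30, "yaw": 0}
    - {"x": 0, "y": 1, "z": -60, "yaw": 0}
    - {"x": 0, "y": 1, "z": -85, "yaw": 0}
    - {"x": 0, "y": 1, "z": -103, "yaw": 0}
    - {"x": 0, "y": 1, "z": -103, "yaw": 0}
    - {"x": 0, "y": 1, "z": -103, "yaw": 0}

```text
time: 7.4
ee_pos: [0.4555, -0.1198, 0.1159]
tcp_rot: [-180.0, 0.1, 169.2]
wrist_force: [0.9, -0.2, 0.2]
opening: 0.0602
```

Run:
```python
from h import *
o=get_obs();print(o["ee_pos"],o["wrist_force"])
for n,b in(("scene",(190,150,140,105)),):
    im,d=camera(n);crop(n,im,b,5,f"pics/{n}6.png")
```

```text
[ 0.45545154 -0.119841    0.11590107] [ 0.93097156 -0.22014894  0.19301007]
```

View pics/scene6.png

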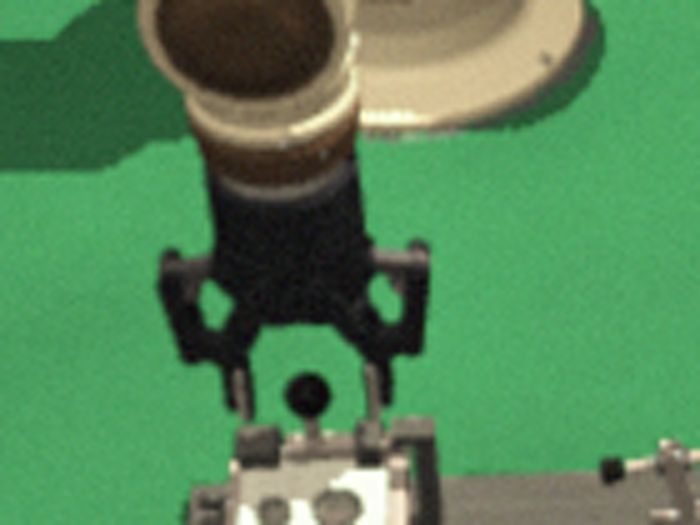

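>>> servo_tool:
  steps:
    - {"x": 0, "y": 0, "z": -4, "yaw": 0}
    - {"x": 0, "y": 0, "z": -4, "yaw": 0}
    - {"x": 0, "y": 0, "z": -4, "yaw": 0}
    - {"x": 0, "y": 0, "z": -4, "yaw": 0}
    - {"x": 0, "y": 0, "z": -4, "yaw": 0}
    - {"x": 0, "y": 0, "z": -4, "yaw": 0}
  grip: 10
  grip_force: 60

```text
time: 8.2
ee_pos: [0.4555, -0.1208, 0.1125]
tcp_rot: [-179.9, 0.2, 169.2]
wrist_force: [-1.5, -5.0, 2.6]
opening: 0.0221
```

Run:
```python
from h import *
o=get_obs();print(o["ee_pos"],o["wrist_force"],o["opening"])
for n,b in(("scene",(210,180,80,60)),("top",(330,240,80,60))):
    im,d=camera(n);crop(n,im,b,9,f"pics/{n}7.png")
```

```text
[ 0.45548585 -0.12075364  0.11252384] [-1.54965116 -5.04031375  2.59160356] 0.02209986328009651
```

View pics/scene7.png

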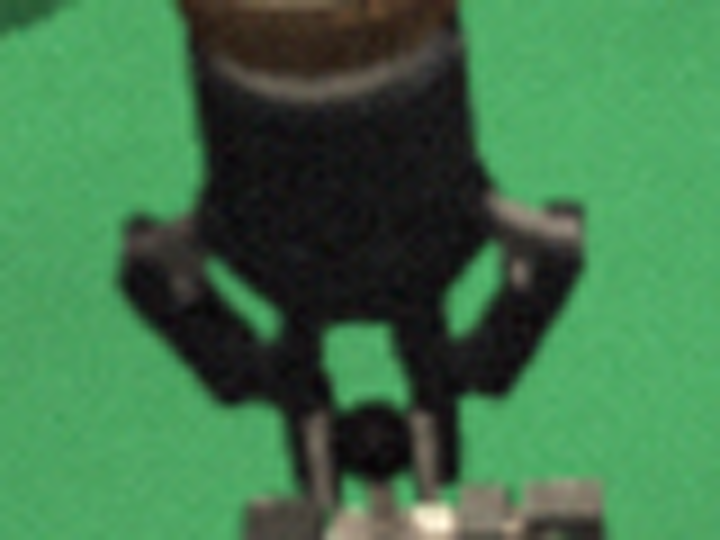

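View pics/top7.png

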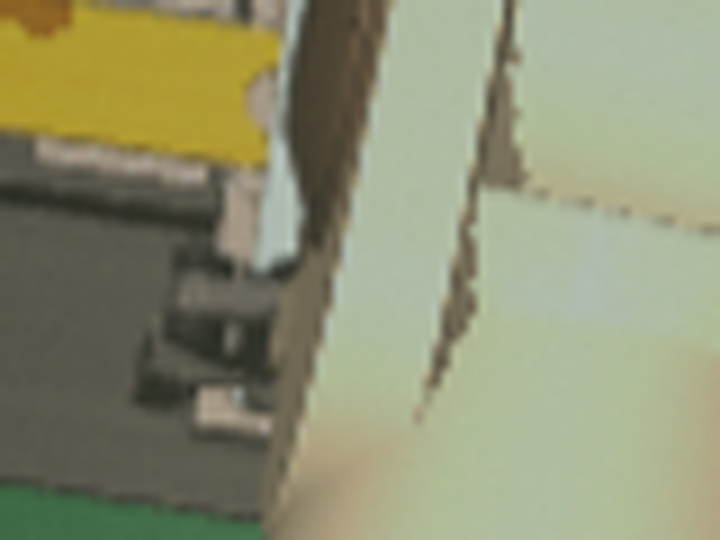

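The ball sits between the pads at mid-pad height, scene crop (376,440). The 22.1 mm opening against a 25 mm ball looks like pad compliance. Now I'll draw the latch about 13.5 mm towards the jig's -y.

>>> servo_tool:
  steps:
    - {"x": -0.5, "y": -2.5, "z": 0, "yaw": 0}
    - {"x": -1, "y": -5, "z": 0, "yaw": 0}
    - {"x": -1.5, "y": -8, "z": 0, "yaw": 0}
    - {"x": -2, "y": -11, "z": 0, "yaw": 0}
    - {"x": -2.5, "y": -13.5, "z": 0, "yaw": 0}
    - {"x": -2.5, "y": -13.5, "z": 0, "yaw": 0}
    - {"x": -2.5, "y": -13.5, "z": 0, "yaw": 0}
    - {"x": -2.5, "y": -13.5, "z": 0, "yaw": 0}

```text
time: 9.3
ee_pos: [0.4531, -0.1329, 0.1125]
tcp_rot: [179.9, 0.2, 169.2]
wrist_force: [1.3, 9.1, 0.8]
opening: 0.022
```

Run:
```python
from h import *
o=get_obs();print(o["ee_pos"],o["wrist_force"],o["opening"])
for n,b in(("scene",(210,180,80,60)),):
    im,d=camera(n);crop(n,im,b,9,f"pics/{n}8.png")
```

```text
[ 0.45314733 -0.13293149  0.11253142] [1.30286979 9.09271386 0.75723323] 0.022004557161360454
```

View pics/scene8.png

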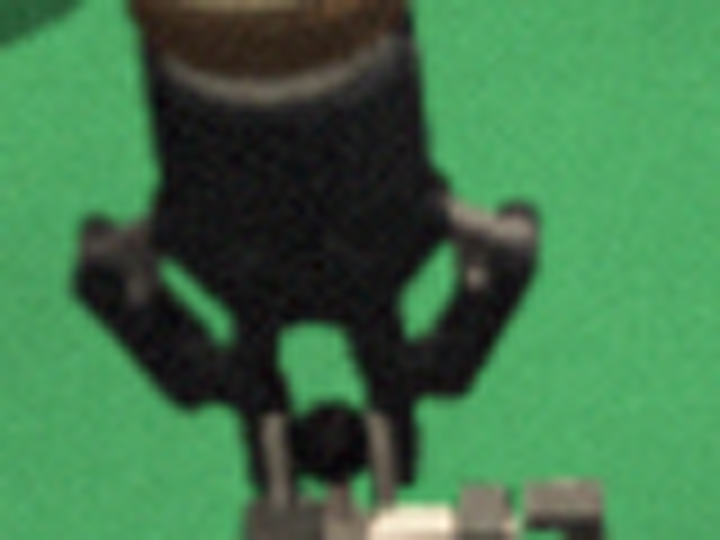

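The measured side force is about 9 N, which implies a slide of only about 9.5–11 mm. I'll draw 2.5 mm more before lifting.

>>> servo_tool:
  steps:
    - {"x": -0.3, "y": -1.5, "z": 0, "yaw": 0}
    - {"x": -0.5, "y": -2.5, "z": 0, "yaw": 0}
    - {"x": -0.5, "y": -2.5, "z": 0, "yaw": 0}
    - {"x": -0.5, "y": -2.5, "z": 0, "yaw": 0}

```text
time: 9.85
ee_pos: [0.4529, -0.134, 0.1125]
tcp_rot: [179.7, 0.2, 169.3]
wrist_force: [2.0, 9.4, 0.2]
opening: 0.0221
```

>>> servo_tool:
  steps:
    - {"x": -0.4, "y": -2, "z": 0, "yaw": 0}
    - {"x": -0.8, "y": -4, "z": 0, "yaw": 0}
    - {"x": -0.8, "y": -4, "z": 0, "yaw": 0}
    - {"x": -0.8, "y": -4, "z": 0, "yaw": 0}

```text
time: 10.35
ee_pos: [0.4524, -0.1365, 0.1126]
tcp_rot: [179.5, 0.2, 169.4]
wrist_force: [2.6, 11.7, -0.3]
opening: 0.0223
```

Run:
```python
from h import *
o=get_obs();print(o["ee_pos"],o["wrist_force"],o["opening"],o["tcp_rot"])
for n,b in(("scene",(210,180,80,60)),):
    im,d=camera(n);crop(n,im,b,9,f"pics/{n}9.png")
```

```text
[ 0.45244402 -0.13651611  0.1125705 ] [ 2.63915861 11.65980889 -0.2781558 ] 0.022278854631333177 [1.79525254e+02 1.78174592e-01 1.69371347e+02]
```

View pics/scene9.png

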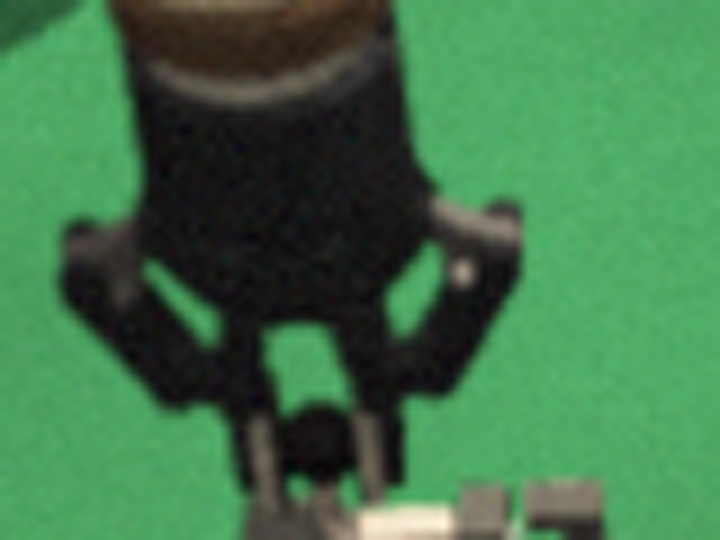

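The ball has moved about 16 mm, so the latch is fully drawn; the force is 12 N, the full-draw spring value, and the bolt end is clear of the keeper block. I'll lift along the arc to 20° first (hinge radius 163 mm, lever angle 18.05°).

>>> servo_tool:
  steps:
    - {"x": 2, "y": -2, "z": 6.7, "yaw": 0}
    - {"x": 4.6, "y": -2.4, "z": 13.3, "yaw": 0}
    - {"x": 7.5, "y": -3, "z": 19.8, "yaw": 0}
    - {"x": 10.6, "y": -3.6, "z": 26.1, "yaw": 0}
    - {"x": 14, "y": -4.2, "z": 32.4, "yaw": 0}
    - {"x": 17.8, "y": -4.9, "z": 38.4, "yaw": 0}
    - {"x": 21.7, "y": -5.7, "z": 44.3, "yaw": 0}
    - {"x": 25.8, "y": -6.5, "z": 50, "yaw": 0}
    - {"x": 25.8, "y": -6.5, "z": 50, "yaw": 0}

```text
time: 11.52
ee_pos: [0.4781, -0.1412, 0.1617]
tcp_rot: [179.3, 0.0, 169.5]
wrist_force: [0.8, 12.1, -4.7]
opening: 0.0218
```

Run:
```python
from h import *
o=get_obs();print(o["ee_pos"],o["wrist_force"],o["opening"],o["tcp_rot"])
for n,b in(("scene",(200,160,160,120)),):
    im,d=camera(n);crop(n,im,b,5,f"pics/{n}10.png")
```

```text
[ 0.47806032 -0.14115809  0.16173494] [ 0.8026384  12.09129995 -4.72289808] 0.021817204509547952 [1.79272545e+02 4.18675558e-02 1.69452329e+02]
```

View pics/scene10.png

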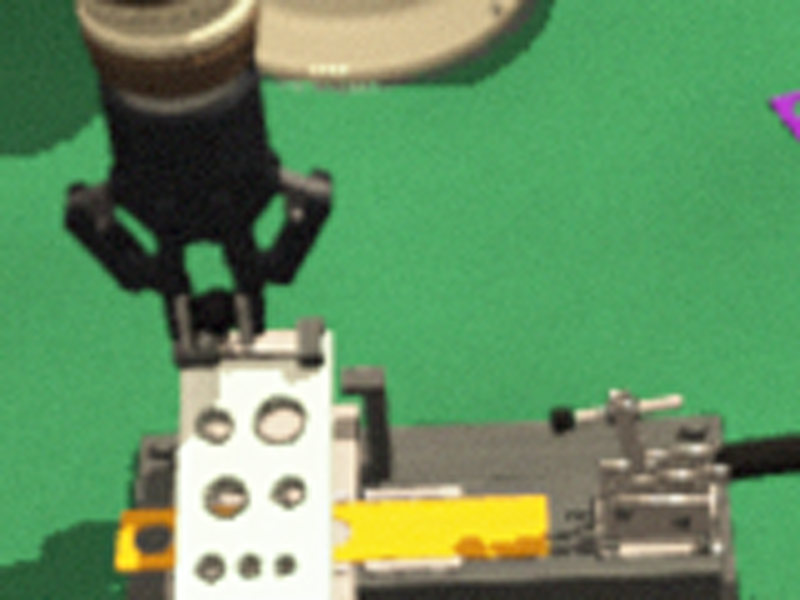

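The leaf is up about 20°, the knob is still held, the strip is still in its guides, and the keeper at crop (365,380) is clear. On to 40°.

>>> servo_tool:
  steps:
    - {"x": 4.5, "y": -1.7, "z": 6, "yaw": 0}
    - {"x": 9.1, "y": -2.5, "z": 11.5, "yaw": 0}
    - {"x": 14, "y": -3.5, "z": 16.5, "yaw": 0}
    - {"x": 19, "y": -4.4, "z": 21.5, "yaw": 0}
    - {"x": 24.3, "y": -5.4, "z": 26, "yaw": 0}
    - {"x": 29.8, "y": -6.5, "z": 30.5, "yaw": 0}
    - {"x": 35.5, "y": -7.6, "z": 34.7, "yaw": 0}
    - {"x": 41.3, "y": -8.7, "z": 38.5, "yaw": 0}
    - {"x": 41.3, "y": -8.7, "z": 38.5, "yaw": 0}
    - {"x": 41.3, "y": -8.7, "z": 38.5, "yaw": 0}
    - {"x": 41.3, "y": -8.7, "z": 38.5, "yaw": 0}
    - {"x": 41.3, "y": -8.7, "z": 38.5, "yaw": 0}

```text
time: 13.08
ee_pos: [0.519, -0.148, 0.1984]
tcp_rot: [179.0, -0.1, 169.6]
wrist_force: [3.9, 10.0, -8.4]
opening: 0.0218
```

Run:
```python
from h import *
o=get_obs();print(o["time"],o["ee_pos"],o["wrist_force"],o["opening"],o["tcp_rot"])
for n in("scene","top"):
    im,d=camera(n);cv2.imwrite(f"pics/{n}11f.png",im[:,:,::-1])
    if n=="scene":crop(n,im,(200,160,160,120),5,f"pics/{n}11.png")
o=get_obs();print(o["time"],o["ee_pos"],o["wrist_force"])
J=np.array([.4555,-.1207]);x=np.array([.982,-.187]);y=np.array([.187,.982])
d=o["ee_pos"][:2]-J;bx=-155+1000*d@x;bz=1000*(o["ee_pos"][2]-.1125)+50.5
print(bx,bz,1000*d@y,np.hypot(bx,bz),np.degrees(np.arctan2(bz,-bx))-18.05)
```

```text
13.075 [ 0.51902921 -0.14795628  0.198426  ] [ 3.8784817  10.01323263 -8.4414875 ] 0.02178215083216569 [ 1.79036467e+02 -1.38513162e-01  1.69569417e+02]
13.175 [ 0.51904312 -0.14792463  0.19840455] [ 2.91553305 10.76687274 -8.60101816]
-87.50964621988842 136.40455485791827 -14.852022470828935 162.0621509406711 39.26800575826414
```

View pics/scene11.png

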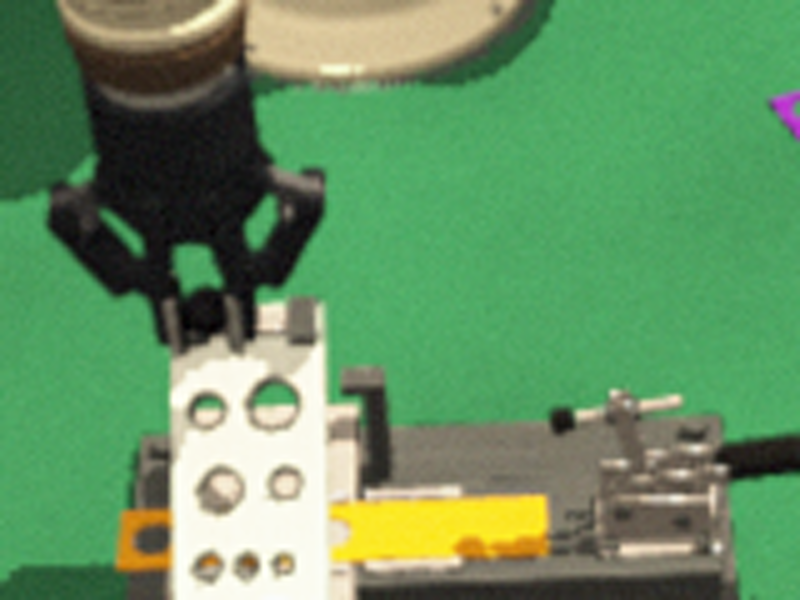

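View pics/scene11f.png

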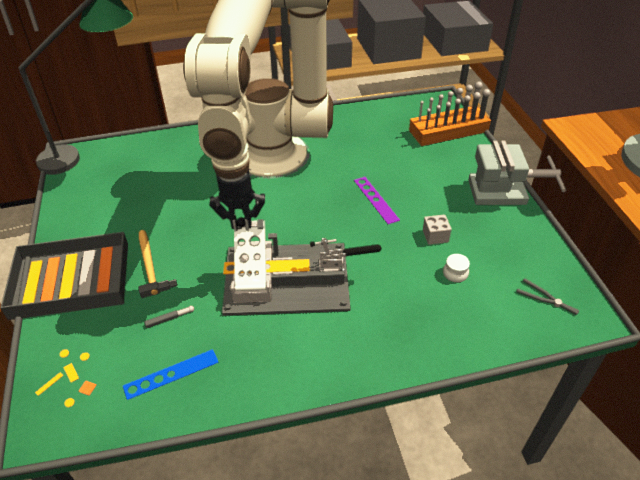

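The leaf stands at about 39°, held by the knob and still. The strip's right end is at pixel 309.7, against 309.6 at the start. The clamp is open and the bystanders look unmoved, so I'm handing in.

Run:
```python
from workcell import *
print(job_done()); o=get_obs(); print(o["time"],o["ee_pos"],o["wrist_force"],o["opening"])
```

```text
the job is handed in; nothing more can be done
None
the job is handed in; nothing more can be done
```

I handed the job in at about 13.2 s with the clamp open, the latch drawn and the leaf held up by its knob. The system gave no verdict, and no readings are available after the hand-in.

**What I did:** I pushed the toggle handle back with the shut fingertips until it fell to its stop. I then gripped the ball knob across the jig's y at 60 N and drew the latch until the spring force reached about 12 N, the full-draw value. Last, I lifted the leaf along its hinge arc.

**Last checks:**
- **Leaf:** about 39° (0.69 rad), worked out from the tool position. The ball's distance from the hinge came out at 162 mm against 163 mm expected. Over 0.1 s the tool moved less than 0.05 mm.
- **Grip:** the knob was still between the pads, with about 10 N sideways and 8 N downward on the wrist.
- **Clamp and strip:** the arm stands upright, and the strip's end is within about 0.1 pixel of where it started.
- **Bystanders:** they look unmoved in the scene picture. I didn't measure them one by one.

**What disagreed:**
- The finger opening reads 22 mm on a 25 mm ball. I put this down to pad compliance, because the ball looked centred.
- The first pull on the latch drew it less far than commanded. I pulled it twice more before lifting.
- One move call was refused for missing keys, and nothing moved.

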